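# Centre the wobbly cue lamp lens on its seat

## Robot

A 6-joint arm with a two-finger parallel gripper is mounted at the origin on the work surface. World frame = base frame: x ahead of the robot, y to its left, z up, the work surface at z = 0. Lengths are in mm, angles in degrees, forces in N, time in s.
With the tool pointing down it reaches from about 350 to 850 mm from the base axis. Payload 8.1 kg.
Tool frame: the origin (TCP) lies between the finger pads; the fingertips stand 22 mm ahead of it and the grasp point (between the pads) lies 3 mm ahead of it; z points along the fingers, y is the line along which they close (so a half turn about z gives the same grasp; the last joint's range is limited). The gripper opens to 85 mm and grips with 20 to 120 N. Pads are 22 mm wide; open, the fingers measure 114 mm over their backs; the gripper's body (76 mm by 85 mm) begins 54 mm behind the grasp point. The pads swing forward as they close: fully open they stand 13 mm farther back than shut.
Start: joints at [62.773, 7.471, 85.268, -0, 87.261, -4.893], TCP at [227.981, 555.004, 253.292] pointing down, gripper open.
Joint ranges: [-169.43, 169.43], [-51.17, 129.36], [1.28, 143.12], [-76.62, 256.62], [0, 156.53], [-152.29, 152.29]. Speed limits (degrees/s): [136.94, 136.94, 159.86, 180, 180, 180].

## Interface

Orientations are given as [roll, pitch, yaw] about the fixed x, y, z axes, in that order (R = Rz(yaw) Ry(pitch) Rx(roll)).
In Python, from bench import sense, snapshot, calibration, hand_in gives the robot as it stands.
- The arm moves only by the shell command python3 -m crank 'ROWS' [FORCE]. ROWS is JSON, a list of rows, each a list of 5 numbers: the shift along the tool's x, y, z in cm, then the turn about the tool's z in rad, then the finger opening in cm, from 0 to 8.54. A call has 1 to 20 rows; each row is the pose to reach, as a shift and turn from the pose commanded when the call began, along the tool's axes at that moment; what a row does not reach only later rows make up. A row lasts 1/10 s, in which the tool goes at most 50 mm and 8.59 degrees, less where a joint would pass 70% of its speed; a pose out of reach is approached as far as the arm can. A call with a gripper value outside its range is refused whole. The fingers move at their own pace and stop on an object; FORCE is the grip in N (left out, the last holds). Time passes only in rows, so rows that repeat a pose let the fingers close. It gives the time, the measured TCP pose, the force, the opening and the grip force at its end, in the units of the state.
- sense(): the state, without advancing time (a new reading comes with each control period).
- snapshot(name): name is "scene" or "top"; returns (picture, depth): 480x640x3 uint8, red, green, blue; 480x640 float32, mm along the optical axis (not along the pixel's ray), 0 where there is no reading.
- calibration(name): a dict with "fovy" (degrees; the focal length in pixels is half the picture's height over the tangent of half this angle, whatever the lens; pixels are square), "cx", "cy" (the principal point, pixels), "rvec" (rotation vector, rad) and "tvec" (3), from world to camera coordinates, as OpenCV has them. Camera axes: x right, y down, z forward; pixel columns grow to the right and rows downward; lengths in mm; the calibration is good to about 2 mm. A picture is of the moment at which its call begins. calibration takes no time and is no camera call.
- hand_in(): hands the job in; it is judged then, once.
The state is a dict: "time": time; "joint_pos": joint angles; "qd": joint speeds; "joint_efforts": joint torques, N m; "tool_pos": TCP position; "tcp_rot": TCP orientation; "ft_force": force on the tool from outside, world axes, zero at the start; "wrist_torque": the same for the moment, N m; "finger_gap": finger opening in mm; "grip_force": force on a finger pad.
Only numpy, scipy, OpenCV 4.12 (cv2) and the standard library are available. Lean on these libraries where they do the work, as an engineer would, in place of code of your own. Each camera call takes 0.05 s, during which the arm holds its last target. There are 200 camera calls.

## Task

One of the two red cue lamp lenses has crept off-centre on its round metal seat and the clamp ring will no longer go over it. With closed fingertips, push it with light, low taps until it stands upright in the middle of its seat, with an even rim of seat showing all round. Do not pinch, lift, tip or knock it off, leave the other lens and everything else on the desk alone, and finish with the hand clear.

Things in the scene. Friction and masses are not known exactly. Their poses are not given: they have to be found in the camera images.
- lens: The off-centre lens, loose, 0.11 kg, round, 51 mm tall. Origin: centre of its underside. Dark steel foot dia 30 mm, 0 to 8 mm up; dark steel flange dia 48 mm (widest), 8 to 18 mm up; red glass dome dia 42 mm above. It tips on its narrow foot if pushed high: push the flange, fingertips 3 to 10 mm above the seat. Slides stiffly (about 1 N), stays where left. Starts 11 to 17 mm off centre, any direction.
- seat: Fixed lamp holder under that lens, round; left or right one of the two. Origin: centre of its underside, on the desk. Black base disc dia 80 mm, 8 mm high; brass column dia 40 mm; on top a flat aluminium seat disc dia 64 mm, 37 to 45 mm up, without rim or recess, on which the lens stands. With the lens centred, 8 mm of seat shows all round the flange.
- lens_b: The other lens, alike in every way, already standing in the middle of its own seat; leave alone. Origin: centre of its underside.
- seat_b: The other fixed lamp holder, the same as the first, on the other side of the switch plate (150 mm or more away). Origin: centre of its underside.
- switch_plate: Fixed steel switch plate 60 x 70 x 12 mm between the lamp holders, with two small chrome toggles whose tips reach 41 mm above the desk. Origin: centre of its underside.
- toggle_l (a joint): Left (+y) toggle on the switch plate; 0 = leaning towards the robot, as at the start, 0.68 rad = thrown away from it. Leave alone.
- toggle_r (a joint): Right (-y) toggle on the switch plate, the same. Leave alone.
- bell (a joint): Brass bell push beyond the switch plate; 0 = out, 0.006 m = pressed. Leave alone.
- dimmer (a joint): Grey dimmer knob, at the far right; 0 rad as at the start, grows clockwise. Leave alone.
- stand: Fixed slotted oak stand 66 x 62 x 26 mm at the far left. Origin: centre of its underside.
- cap0: Amber lens cap, loose disc of diameter 50 mm, 8 mm thick, upright in the stand's nearest slot, top 58 mm above the desk. Origin: its lowest point. Leave alone.
- cap1: Same amber cap, middle slot.
- cap2: Same amber cap, farthest slot.
- clamp_ring: Loose brass clamp ring lying flat between the lamp holders, nearer the robot: outer diameter 70 mm, inner 58 mm, 10 mm high. Origin: centre of its underside. Leave alone.
- tape: Loose roll of white tape lying flat at the right, diameter 100 mm, 24 mm high. Leave alone.
- torch: Small black torch lying at the left, 125 mm long, 32 mm thick. Leave alone.
There are look-alikes about, which are no part of the job. What is shaped like the seat but blue is not meant.

How it is judged:
By the outcome, as a careful person would: the job done as asked, in the order asked, and still so for the second after the job is handed in, with the robot touching nothing.
It also fails if it takes over 40 s, if anything falls off the work surface, if the arm or the gripper's body presses on something with over 40 N, if the wrist force passes 120 N, or if a joint passes its speed limit or range.

## Working session

There is one attempt and no reset: what is moved stays moved. The work goes in short steps, Python scripts to look and compute and a shell command to move; the robot and the scene stay as the last step left them, time stands still between calls to the robot, and variables do not carry over. Pictures are saved under pics/ and viewed, at most 10 in all, crops included, and the job is handed in when it is done.

```bash
mkdir -p pics; python3 - <<'E'
from bench import *
import cv2,numpy as np
for n in ("scene","top"):
    p,d=snapshot(n); cv2.imwrite(f"pics/{n}0.png",p[:,:,::-1]); np.savez(f"{n}0.npz",p=p,d=d); print(n,calibration(n))
s=sense();print(s)
E
```

```text
scene {'fovy': 54.73294513547536, 'cx': 323.72407000193965, 'cy': 239.83367820814263, 'rvec': array([ 2.36082023,  0.95803676, -0.2911163 ]), 'tvec': array([-409.94004814, -277.10176834, 1149.0408097 ])}
top {'fovy': 45.39859180051275, 'cx': 319.7076520156422, 'cy': 236.25587251024612, 'rvec': array([ 2.12419637, -2.15239288,  0.17775063]), 'tvec': array([1.53708314e-02, 5.66398707e+02, 1.31290628e+03])}
{'time': 0.1, 'joint_pos': array([ 6.27732197e+01,  7.51050967e+00,  8.53222033e+01, -1.26156256e-03,
        8.72610374e+01, -4.89354016e+00]), 'qd': array([-0.01120811, -0.10651092, -0.12764606,  0.01538648,  0.05952575,
        0.11291154]), 'joint_efforts': array([ 1.49786421e-03, -5.70953000e+01, -5.01942766e+01, -4.90937032e-05,
        8.26100382e-03,  6.51996788e-05]), 'tool_pos': array([227.7811999 , 554.5979521 , 252.36013984]), 'tcp_rot': array([-1.79906484e+02, -6.74191039e-03,  1.57666816e+02]), 'ft_force': array([ 0.87753326, -0.60973307,  0.79708008]), 'wrist_torque': array([ 0.01842109, -0.01875071, -0.03369165]), 'grip_force': 0.0, 'finger_gap': 85.16359465531885}
```

View pics/top0.png

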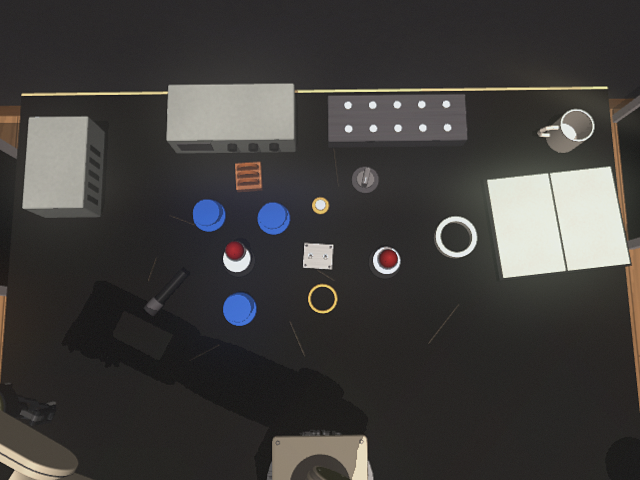

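View pics/scene0.png

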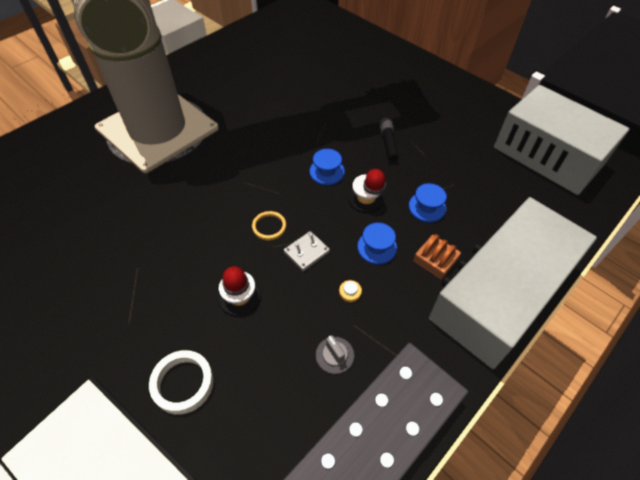

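Top view: there are two red lenses, at (235,250) on the left seat (237,259) and at (388,259) on the right seat (386,262). There are also three blue seat look-alikes at (209,215), (273,218) and (239,309), which aren't meant. The left lens looks clearly off-centre, so I'll measure both and confirm in an enlarged crop.

```bash
cat > h.py <<'E'
from bench import *
import cv2,numpy as np
from scipy.optimize import least_squares
def cam(n):
    c=calibration(n); R=cv2.Rodrigues(c["rvec"])[0]; f=240/np.tan(np.radians(c["fovy"]/2))
    return R,np.array(c["tvec"]),f,c["cx"],c["cy"]
def ray(n,uv,z):
    R,t,f,cx,cy=cam(n); uv=np.atleast_2d(np.asarray(uv,float))
    d=np.c_[(uv[:,0]-cx)/f,(uv[:,1]-cy)/f,np.ones(len(uv))]@R; o=-R.T@t
    return (o+d*((z-o[2])/d[:,2])[:,None])[:,:2]
def measure(n,p,boxes,zl=75):
    """per lens: seat centre (circle r=32 fit at z=45), lens axis (red blob centroid at z=zl)"""
    q=p.astype(int); red=(q[...,0]>60)&(q[...,0]>2.2*q[...,1]); out=[]
    wh=(q.min(2)>110)
    for (u0,v0,u1,v1) in boxes:
        m=np.zeros(wh.shape,bool); m[v0:v1,u0:u1]=1
        k,l,s,c=cv2.connectedComponentsWithStats((red&m).astype(np.uint8)); i=1+s[1:,4].argmax()
        L=ray(n,c[i],zl)[0]
        g=cv2.GaussianBlur(q.min(2).astype(np.float32),(0,0),.6)
        W=ray(n,np.argwhere(wh&m)[:,::-1],45)
        # outer edge: from the hull of white pixels, points not near the red blob
        hull=cv2.convexHull(np.argwhere(wh&m)[:,::-1].astype(np.int32).reshape(-1,1,2))[:,0]
        dr=cv2.distanceTransform((~(red&m)).astype(np.uint8),cv2.DIST_L2,5)
        E=ray(n,[h for h in hull if dr[h[1],h[0]]>3],45)
        r=least_squares(lambda a:np.hypot(*(E-a[:2]).T)-a[2],[*E.mean(0),31],loss='soft_l1').x
        r2=least_squares(lambda a:np.hypot(*(E-a[:2]).T)-31,r[:2],loss='soft_l1').x
        out.append((L,r2,r[2])); print(n,"lens",L.round(1),"seat",r2.round(1),"fitR",r[2].round(1),len(E),"diff",(L-r2).round(1),"redpx",s[i,4],"c",c[i].round(1))
    return out
E
python3 - <<'E'
from h import *
B={"top":[(215,235,258,280),(366,242,410,282)],"scene":[(345,165,392,208),(212,262,262,310)]}
ims=[]
for n in B:
    p=np.load(n+"0.npz")["p"]; measure(n,p,B[n])
    for b in B[n]:
        ims.append(cv2.resize(p[b[1]:b[3],b[0]:b[2],::-1],(380,290),interpolation=cv2.INTER_CUBIC))
cv2.imwrite("pics/crop0.png",np.vstack([np.hstack(ims[:2]),np.hstack(ims[2:])]))
R,t,*_=cam("top");print(-R.T@t)
for uv,z in (((318,256),12),((322,298),5),((239,309),45),((209,215),45),((273,218),45),((168,290),16),((248,176),30)): print(ray("top",uv,z).round())
E
```

```text
top lens [532.3 190.4] seat [516. 189.] fitR 32.0 14 diff [16.2  1.5] redpx 238 c [234.2 249.9]
top lens [ 508.4 -164. ] seat [ 506.7 -162.4] fitR 32.3 13 diff [ 1.7 -1.6] redpx 237 c [388.  258.2]
scene lens [533.2 188.2] seat [517.6 183.3] fitR 32.8 14 diff [15.5  4.9] redpx 338 c [374.8 178.7]
scene lens [ 508.5 -167.3] seat [ 510.4 -167.5] fitR 32.9 18 diff [-1.9  0.1] redpx 452 c [233.2 277.7]
[ 3.46655413e+02 -1.28595654e+00  1.38721259e+03]
[[524.  -3.]]
[[423. -11.]]
[[398. 182.]]
[[621. 256.]]
[[612. 103.]]
[[446. 356.]]
[[720. 165.]]
```

View pics/crop0.png

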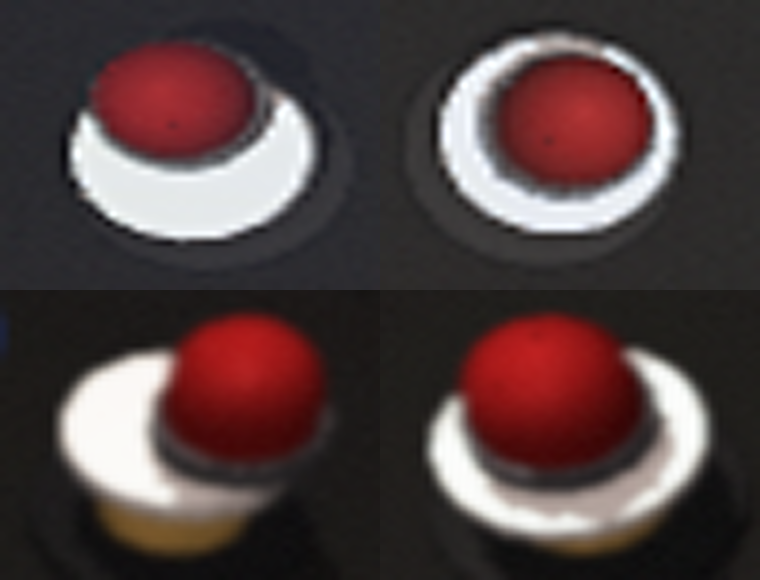

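The crop confirms the left lens, top (234,250), is the off-centre one. Its seat shows a wide crescent on the robot side and it overhangs the far edge. The right lens has an even rim once parallax is allowed for.

Using the centred lens to remove the bias, the offset is about (+14.4, -0.4) mm. I'll go to the far side with fingers closed and tool x turned to world -x.

```bash
python3 -m crank '[[-4,-2,0,-0.05,0],[-8,-4,0,-0.1,0],[-12,-6,1,-0.15,0],[-16,-8,2,-0.2,0],[-20,-9,3,-0.25,0],[-24,-11,4,-0.3,0],[-28,-12.5,5,-0.35,0],[-32,-14.3,6,-0.39,0],[-36,-16,7,-0.39,0],[-40,-17.8,8,-0.39,0],[-43,-19.2,9,-0.39,0],[-46.2,-20.6,9,-0.39,0],[-46.2,-20.6,9,-0.39,0],[-46.2,-20.6,9,-0.39,0],[-46.2,-20.6,9,-0.39,0],[-46.2,-20.6,9,-0.39,0]]' 20
```

```text
time: 1.7
tool_pos: [576.4, 189.9, 163.3]
tcp_rot: [180.0, -0.0, -179.9]
ft_force: [1.0, 0.1, -0.5]
finger_gap: -0.3
grip_force: 0.0
```

```bash
python3 -m crank '[[0,0,2,0,0],[0,0,4,0,0],[0,0,6,0,0],[0,0,7.5,0,0],[0,0,8.5,0,0],[0,0,9,0,0],[0,0,9,0,0],[0,0,9,0,0]]'
python3 - <<'E'
from h import *
ims=[]
for n,b in (("scene",(325,125,405,215)),("top",(205,195,275,285))):
    p,d=snapshot(n); np.savez(n+"1.npz",p=p,d=d)
    ims.append(cv2.resize(p[b[1]:b[3],b[0]:b[2],::-1],(400,500),interpolation=cv2.INTER_CUBIC))
cv2.imwrite("pics/c1.png",np.hstack(ims))
E
```

```text
time: 2.5
tool_pos: [577.6, 189.1, 74.2]
tcp_rot: [180.0, 0.1, -180.0]
ft_force: [0.3, -0.7, 0.2]
finger_gap: -0.2
grip_force: 0.0
```

View pics/c1.png

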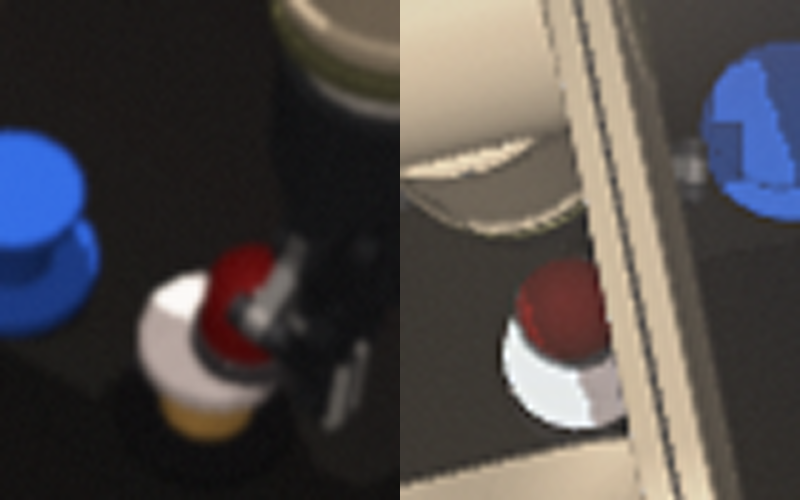

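The hand is down beside the lens on the far side and hasn't touched it. Next is a slow first push, stopping about 4 mm short, then I back off and look.

```bash
python3 -m crank '[[0.3,0,0.1,0,0],[0.6,0,0.1,0,0],[0.8,0,0.1,0,0],[0.9,0,0.1,0,0],[1.0,0,0.1,0,0],[1.1,0,0.1,0,0],[1.2,0,0.1,0,0],[1.3,0,0.1,0,0],[1.4,0,0.1,0,0],[1.5,0,0.1,0,0],[1.6,0,0.1,0,0],[1.7,0,0.1,0,0],[1.8,0,0.1,0,0],[1.9,0,0.1,0,0],[2.0,0,0.1,0,0],[2.1,0,0.1,0,0],[2.2,0,0.1,0,0],[2.2,0,0.1,0,0]]'
python3 -m crank '[[-0.2,0,0,0,0],[-0.6,0,0,0,0],[-1.5,0,0,0,0],[-2.5,0,0,0,0],[-2.5,0,-3,0,0],[-2.5,0,-7,0,0],[-4,5,-11,0,0],[-4,10,-11,0,0],[-4,15,-11,0,0],[-4,20,-11,0,0],[-4,20,-11,0,0],[-4,20,-11,0,0]]'
python3 - <<'E'
from h import *
ims=[]
for n,b,o in (("scene",(345,165,392,208),(212,262,262,310)),("top",(215,235,258,280),(366,242,410,282))):
    p,d=snapshot(n); np.savez(n+"2.npz",p=p,d=d); measure(n,p,[b,o])
    ims.append(cv2.resize(p[b[1]:b[3],b[0]:b[2],::-1],(400,400),interpolation=cv2.INTER_CUBIC))
cv2.imwrite("pics/c2.png",np.hstack(ims))
E
```

```text
time: 4.4
tool_pos: [554.9, 188.9, 72.3]
tcp_rot: [180.0, -0.0, -180.0]
ft_force: [1.7, -0.1, -0.6]
finger_gap: -0.4
grip_force: 0.4
time: 5.6
tool_pos: [594.7, 391.3, 181.6]
tcp_rot: [-180.0, -0.0, -179.8]
ft_force: [-0.3, -0.5, -0.5]
finger_gap: -0.2
grip_force: 0.0
scene lens [520.2 186.2] seat [520.2 182.9] fitR 31.3 15 diff [0.  3.4] redpx 313 c [369.4 176. ]
scene lens [ 508.9 -167.4] seat [ 510.4 -167.5] fitR 32.9 17 diff [-1.5  0.2] redpx 461 c [233.4 277.9]
top lens [518.2 189.9] seat [516.7 189. ] fitR 31.7 16 diff [1.5 0.9] redpx 236 c [234.4 256. ]
top lens [ 508.5 -164.1] seat [ 506.7 -162.4] fitR 32.3 13 diff [ 1.7 -1.7] redpx 235 c [388.1 258.1]
```

View pics/c2.png

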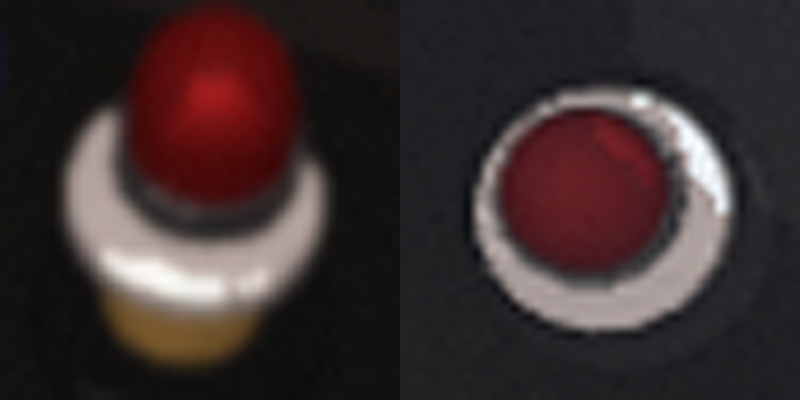

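The lens moved about 14 mm and stands upright, and now looks nearly centred. The hand's shadow falls on the seat and spoils the measurement, so I'll move the hand away and measure with a finer seat and flange outline, using the other lens as reference.

```bash
python3 -m crank '[[5,2,0,0,0],[10,4.5,0,0,0],[15,6.5,0,0,0],[20,9,0,0,0],[25,11,0,0,0],[30,13.4,0,0,0],[33,15,0,0,0],[33,15,0,0,0],[33,15,0,0,0],[33,15,0,0,0]]'
cat > m2.py <<'E'
from h import *
def fine(p,b,n="top",z=45,zh=62):
    k=8; im=cv2.resize(p[b[1]:b[3],b[0]:b[2]],None,fx=k,fy=k,interpolation=cv2.INTER_CUBIC).astype(int)
    g=im.min(2); m=(g>90).astype(np.uint8)
    m=cv2.morphologyEx(m,cv2.MORPH_OPEN,np.ones((5,5)))
    l,s=cv2.connectedComponentsWithStats(m)[1:3]; m=(l==1+s[1:,4].argmax()).astype(np.uint8)
    c=max(cv2.findContours(m,cv2.RETR_EXTERNAL,cv2.CHAIN_APPROX_NONE)[0],key=cv2.contourArea)
    h=np.zeros_like(m); cv2.fillPoly(h,[cv2.convexHull(c)],1)
    hole=(h&(1-m)); hole=cv2.morphologyEx(hole,cv2.MORPH_OPEN,np.ones((25,25)))
    red=((im[...,0]>60)&(im[...,0]>2.2*im[...,1])).astype(np.uint8)
    f=lambda q:[ (v+.5)/k-.5+o for v,o in zip(np.argwhere(q)[:,::-1].mean(0),b[:2])]
    eh=cv2.fitEllipse(max(cv2.findContours(hole,cv2.RETR_EXTERNAL,cv2.CHAIN_APPROX_NONE)[0],key=cv2.contourArea))
    S,H,D=ray(n,f(h),z)[0],ray(n,f(hole),zh)[0],ray(n,f(red),75)[0]
    print(n,"seat",S.round(1),"flange",H.round(1),"dome",D.round(1),"| flange-seat",(H-S).round(1),"dome-seat",(D-S).round(1),"R",np.sqrt(h.sum()/np.pi)/k.__float__(),np.sqrt(hole.sum()/np.pi)/k)
    return im
if __name__=="__main__":
    import sys; ims=[]
    for i in range(2):
        p,d=snapshot("top")
        A=fine(p,(212,232,262,282)); C=fine(p,(362,237,412,287))
    cv2.imwrite(sys.argv[1],np.clip(np.hstack([A,C]),0,255).astype(np.uint8)[:,:,::-1])
    p,d=snapshot("scene"); fine(p,(340,155,400,215),"scene"); fine(p,(205,252,270,317),"scene")
E
python3 m2.py pics/c3.png
```

```text
time: 6.7
tool_pos: [266.6, 537.8, 182.4]
tcp_rot: [-180.0, 0.0, 179.9]
ft_force: [-0.1, 0.4, 0.2]
finger_gap: 0.1
grip_force: 0.0
top seat [517.  189.7] flange [519.1 190.2] dome [518.1 190.1] | flange-seat [2.1 0.6] dome-seat [1.2 0.4] R 13.99944254753575 9.729970358630062
top seat [ 507.6 -163.2] flange [ 509.3 -164.3] dome [ 508.4 -164.2] | flange-seat [ 1.7 -1.1] dome-seat [ 0.8 -1. ] R 13.987713700659848 9.630810800694489
top seat [517.  189.7] flange [519.1 190.3] dome [518.2 190.1] | flange-seat [2.1 0.6] dome-seat [1.2 0.4] R 13.997488422215836 9.729970358630062
top seat [ 507.6 -163.2] flange [ 509.3 -164.3] dome [ 508.4 -164.2] | flange-seat [ 1.7 -1.1] dome-seat [ 0.8 -1. ] R 13.98878036583093 9.63029436179551
scene seat [521.2 180.9] flange [526.3 177.9] dome [519.1 187.7] | flange-seat [ 5.1 -3. ] dome-seat [-2.1  6.8] R 12.976360421598395 8.190774206703876
scene seat [ 512.  -167.6] flange [ 514.5 -169. ] dome [ 508.8 -167.3] | flange-seat [ 2.5 -1.4] dome-seat [-3.3  0.3] R 16.74444087499585 11.743836910187001
```

View pics/c3.png

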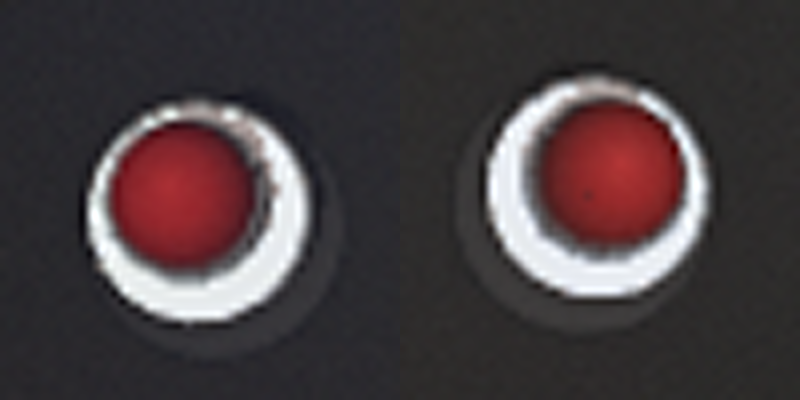

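```bash
python3 - <<'E'
from h import *
n="scene";c=calibration(n);R,t,f,cx,cy=cam(n);print((-R.T@t).round())
K=np.array([[f,0,cx],[0,f,cy],[0,0,1]])
pr=lambda P:cv2.projectPoints(np.array(P,float),c["rvec"],c["tvec"],K,None)[0][:,0]
p=snapshot(n)[0].astype(int)
red=(p[...,0]>60)&(p[...,0]>2.2*p[...,1]); wh=p.min(2)>90
for X,b in (((517,189.7),(340,160,392,196)),((507.6,-163.2),(205,260,262,303))):
    a=np.linspace(0,6.283,200); o=np.c_[np.cos(a),np.sin(a)]
    S=pr(np.c_[np.array(X)+32*o,np.full(200,45)]); D=pr([[*X,75]])[0]
    q=pr([[*X,75],[X[0]+10,X[1],75],[X[0],X[1]+10,75]])
    m=np.zeros(red.shape,bool); m[b[1]:b[3],b[0]:b[2]]=1
    us=np.argwhere(wh&m)[:,1]; ud=np.argwhere(red&m)
    print("pred dome-seat u",D[0]-(S[:,0].max()+S[:,0].min())/2,"meas",ud[:,1].mean()-(us.min()+us.max())/2, us.min(),us.max(),"pred ext",S.min(0).round(1),S.max(0).round(1),"dome uv meas",ud.mean(0)[::-1],"pred",D,"d/10mm",(q[1]-q[0]).round(2),(q[2]-q[0]).round(2))
E
```

```text
[ 908. -364.  780.]
pred dome-seat u 1.2810581460690287 meas 2.007122507122517 352 383 pred ext [353.  173.2] [383.  195.5] dome uv meas [369.50712251 175.4017094 ] pred [369.30395195 174.34037255] d/10mm [3.67 2.48] [ 3.12 -2.5 ]
pred dome-seat u -2.3389435441491173 meas -2.736263736263737 218 254 pred ext [219.3 269.5] [254.8 300.2] dome uv meas [233.26373626 277.78021978] pred [234.71509274 275.95568964] d/10mm [3.67 3.42] [ 4.38 -3.47]
```

```bash
python3 - <<'E'
from h import *
for n in ("top","scene"):
    d=snapshot(n)[1]; R,t,f,cx,cy=cam(n); v,u=np.mgrid[:480,:640]
    P=(np.stack([(u-cx)/f*d,(v-cy)/f*d,d],-1)-t)@R
    for X in ((517,189.7),(508,-163.5)):
        Q=P[(np.hypot(P[...,0]-X[0],P[...,1]-X[1])<45)&(d>0)]
        s=Q[(Q[:,2]>39)&(Q[:,2]<49)]; a=Q[(Q[:,2]>39)]; D=Q[Q[:,2]>72]
        fit=least_squares(lambda c:np.linalg.norm(D-c[:3],axis=1)-c[3],[*X,75,21],loss='soft_l1').x
        dil=(s[:,:2].min(0)+s[:,:2].max(0))/2
        h=cv2.convexHull(s[:,:2].astype(np.float32))[:,0]
        c=least_squares(lambda c:np.hypot(*(h-c[:2]).T)-c[2],[*X,32],loss='soft_l1').x
        print(n,"sphere",fit.round(1),len(D),"seat",c.round(1),np.median(s[:,2]).round(1),"diff",(fit[:2]-c[:2]).round(1),"zmax",Q[:,2].max().round(1))
E
```

```text
top sphere [518.4 191.   77.7  19.9] 259 seat [516.3 190.2  31.4] 45.7 diff [2.  0.8] zmax 102.0
top sphere [ 508.1 -163.6   77.1   20.3] 258 seat [ 507.2 -162.7   31.5] 45.8 diff [ 0.9 -1. ] zmax 102.4
scene sphere [518.8 188.4  75.2  20. ] 290 seat [518.  186.   31.5] 44.4 diff [0.8 2.3] zmax 95.9
scene sphere [ 508.6 -166.4   75.4   20.3] 435 seat [ 508.5 -165.8   31.5] 44.7 diff [ 0.1 -0.6] zmax 97.7
```

Depth in both views, relative to the centred lens, leaves about (+1, +1.5) mm. I'll mend y with a gentle tap from the +y side, feeling for contact.

```bash
python3 -m crank '[[-3,-3.5,0,-0.14,0],[-6,-7,0,-0.28,0],[-9,-10.5,0,-0.42,0],[-12,-14,0,-0.56,0],[-15,-17.5,0,-0.7,0],[-18,-21,0,-0.84,0],[-20,-24,0,-0.98,0],[-22,-27,0,-1.12,0],[-24,-29,0,-1.26,0],[-25.2,-30.2,0,-1.4,0],[-25.2,-30.2,0,-1.54,0],[-25.2,-30.2,0,-1.57,0],[-25.2,-30.2,0,-1.57,0],[-25.2,-30.2,0,-1.57,0]]'
```

```text
time: 8.4
tool_pos: [503.0, 267.3, 180.7]
tcp_rot: [-178.8, -2.1, -93.1]
ft_force: [0.2, 0.7, -0.4]
finger_gap: 0.0
grip_force: 0.0
```

```bash
python3 -m crank '[[0,0,0,0,0],[0,0,0,0,0],[0,0,0,0,0]]'
```

```text
time: 8.7
tool_pos: [503.3, 267.0, 180.8]
tcp_rot: [-178.8, -2.1, -93.1]
ft_force: [0.1, -0.9, -0.4]
finger_gap: 0.1
grip_force: 0.0
```

```bash
python3 -c "
from bench import *
s=sense();print(s['joint_pos'].round(1),s['tcp_rot'].round(2))"
```

```text
[  24.2    5.5   95.1   -2.4   79.3 -152.2] [-178.83   -2.09  -93.1 ]
```

Joint 6 hit its limit there, leaving the tool slightly tilted. I'll turn back the other way, so that tool x points to +y, and check the tilt.

```bash
python3 -m crank '[[0,0,0,0.14,0],[0,0,0,0.28,0],[0,0,0,0.42,0],[0,0,0,0.56,0],[0,0,0,0.7,0],[0,0,0,0.85,0],[0,0,0,1.0,0],[0,0,0,1.15,0],[0,0,0,1.3,0],[0,0,0,1.45,0],[0,0,0,1.6,0],[0,0,0,1.75,0],[0,0,0,1.9,0],[0,0,0,2.05,0],[0,0,0,2.2,0],[0,0,0,2.35,0],[0,0,0,2.5,0],[0,0,0,2.65,0],[0,0,0,2.8,0],[0,0,0,2.9,0]]'; python3 -c "
from bench import *
s=sense();print(s['joint_pos'].round(1),s['tcp_rot'].round(2))"
```

```text
time: 10.7
tool_pos: [503.2, 267.1, 180.8]
tcp_rot: [179.4, 2.3, 100.4]
ft_force: [-0.4, 0.7, -0.2]
finger_gap: -0.0
grip_force: 0.0
[24.2  5.5 95.1 -2.4 79.4 14.3] [179.35   2.31 100.42]
```

Tilt is 2.3°, with the tips leading toward -y. That suits a low push in -y. I'll compute shifts that allow for it.

```bash
cat > go.py <<'E'
import sys,numpy as np
from bench import sense
from scipy.spatial.transform import Rotation as Ro
s=sense();R=Ro.from_euler("xyz",s["tcp_rot"],degrees=True).as_matrix()
for a in sys.argv[1:]:
    print(a,"rows(cm):",(R.T@(np.array(eval(a))-s["tool_pos"])/10).round(2))
print("pos",s["tool_pos"].round(1),"tool axes",R.T.round(3).tolist())
E
python3 go.py 519,239,140 519,239,74
```

```text
519,239,140 rows(cm): [-2.88  0.99  4.22]
519,239,74 rows(cm): [-2.62  0.92 10.81]
pos [503.2 267.1 180.8] tool axes [[-0.181, 0.983, -0.04], [0.983, 0.181, 0.011], [0.018, -0.038, -0.999]]
```

```bash
python3 -m crank '[[-1,0.4,1.5,0.1,0],[-2,0.8,3,0.18,0],[-2.9,1,4.2,0.18,0],[-2.9,1,4.2,0.18,0],[-2.8,1,6,0.18,0],[-2.8,1,8,0.18,0],[-2.7,0.9,9.5,0.18,0],[-2.6,0.9,10.4,0.18,0],[-2.6,0.9,10.8,0.18,0],[-2.6,0.9,10.8,0.18,0],[-2.6,0.9,10.8,0.18,0]]'; python3 go.py 519,229,73 519,224,73; python3 - <<'E'
from h import *
ims=[]
for n,b in (("scene",(340,140,410,210)),("top",(205,225,275,295))):
    p,d=snapshot(n); ims.append(cv2.resize(p[b[1]:b[3],b[0]:b[2],::-1],(400,400),interpolation=cv2.INTER_CUBIC))
cv2.imwrite("pics/c4.png",np.hstack(ims))
E
```

```text
time: 11.8
tool_pos: [519.4, 239.7, 74.9]
tcp_rot: [178.9, 2.1, 90.5]
ft_force: [0.4, -0.5, -0.4]
finger_gap: 0.1
grip_force: 0.0
519,229,73 rows(cm): [-1.06 -0.05  0.23]
519,224,73 rows(cm): [-1.56 -0.06  0.25]
pos [519.4 239.7  74.9] tool axes [[-0.008, 0.999, -0.037], [1.0, 0.009, 0.019], [0.02, -0.037, -0.999]]
```

View pics/c4.png

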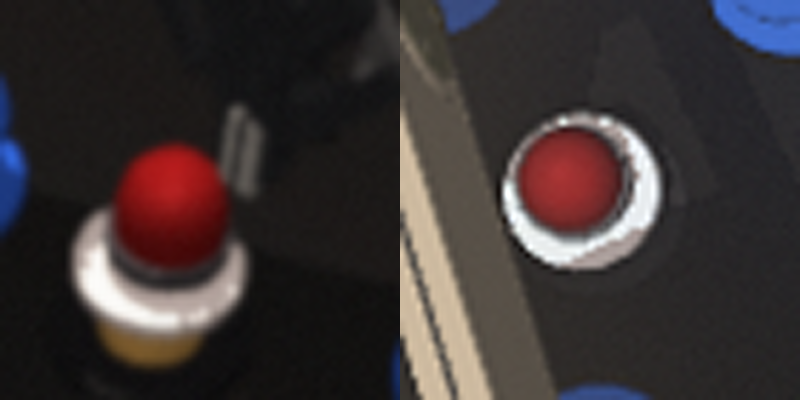

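The scene view shows the fingertips on the +y side, with lens and seat still visible in both views. I can tap and watch without retreating.

```bash
cat > w.py <<'E'
from h import *
for n,b in (("top",(212,232,262,282)),("scene",(340,160,392,210))):
    c=[]
    for i in range(2):
        p=snapshot(n)[0][b[1]:b[3],b[0]:b[2]].astype(float)
        w=np.clip(p[...,0]-2*p[...,1]-10,0,60); v,u=np.mgrid[b[1]:b[3],b[0]:b[2]]
        c.append([(u*w).sum()/w.sum(),(v*w).sum()/w.sum()])
    print(n,ray(n,np.mean(c,0),75)[0].round(2),end=" ")
s=sense();print("tcp",s["tool_pos"].round(1),"F",s["ft_force"].round(1))
E
python3 w.py; python3 -m crank '[[-0.3,0,0.1,0,0],[-0.6,0,0.2,0,0],[-0.9,0,0.2,0,0],[-1.0,0,0.2,0,0],[-1.1,0,0.2,0,0],[-1.2,0,0.2,0,0],[-1.3,0,0.2,0,0],[-1.3,0,0.2,0,0]]';python3 w.py;  python3 -m crank '[[-0.05,0,0,0,0],[-0.1,0,0,0,0],[-0.1,0,0,0,0]]';python3 w.py
```

```text
top [518.25 191.82] scene [518.46 188.66] tcp [519.2 239.5  74.5] F [ 0.3  0.3 -0.2]
time: 12.9
tool_pos: [519.0, 226.3, 72.6]
tcp_rot: [179.0, 2.2, 90.5]
ft_force: [0.2, 0.4, 0.7]
finger_gap: 0.0
grip_force: 0.0
top [516.55 188.79] scene [518.41 187.49] tcp [519.  226.3  72.5] F [ 0.6 -0.4  0.2]
time: 13.4
tool_pos: [519.0, 225.3, 72.6]
tcp_rot: [179.0, 2.2, 90.5]
ft_force: [0.0, 0.3, 0.8]
finger_gap: -0.2
grip_force: 0.3
top [516.53 187.96] scene [518.32 186.73] tcp [519.  225.3  72.5] F [-0.2  0.6 -0.4]
```

```bash
python3 -m crank '[[0.3,0,0,0,0],[0.8,0,0,0,0],[1.5,0,0,0,0],[3,0,0,0,0],[6,0,-4,0,0],[10,0,-8,0,0],[14,0,-10,0,0],[18,0,-10,0,0],[20,0,-10,0,0],[20,0,-10,0,0]]'; cat > dep.py <<'E'
from h import *
for n in ("top","scene"):
    d=np.median([snapshot(n)[1] for i in range(3)],0); R,t,f,cx,cy=cam(n); v,u=np.mgrid[:480,:640]
    P=(np.stack([(u-cx)/f*d,(v-cy)/f*d,d],-1)-t)@R; r=[]
    for X in ((517,189.7),(508,-163.5)):
        Q=P[(np.hypot(P[...,0]-X[0],P[...,1]-X[1])<45)&(d>0)]
        s=Q[(Q[:,2]>39)&(Q[:,2]<49)]; D=Q[Q[:,2]>72]
        fit=least_squares(lambda c:np.linalg.norm(D-c[:3],axis=1)-c[3],[*X,75,21],loss='soft_l1').x
        h=cv2.convexHull(s[:,:2].astype(np.float32))[:,0]
        c=least_squares(lambda c:np.hypot(*(h-c[:2]).T)-c[2],[*X,32],loss='soft_l1').x
        r.append(fit[:2]-c[:2]); print(n,"sphere",fit.round(1),"seat",c.round(1),"diff",r[-1].round(1))
    print("  rel",(r[0]-r[1]).round(1))
E
python3 dep.py; python3 w.py; python3 m2.py pics/c5.png
```

```text
time: 14.6
tool_pos: [514.1, 433.0, 164.7]
tcp_rot: [179.0, 2.1, 90.7]
ft_force: [-0.3, -0.2, -0.8]
finger_gap: -0.1
grip_force: 0.0
top sphere [518.2 190.   77.3  20.1] seat [516.2 190.   31.3] diff [2. 0.]
top sphere [ 508.3 -163.6   77.3   20.1] seat [ 506.8 -162.6   31.4] diff [ 1.5 -1. ]
  rel [0.5 1.1]
scene sphere [518.5 187.4  75.5  20.1] seat [517.6 186.5  31.3] diff [0.9 0.9]
scene sphere [ 508.5 -166.3   75.4   20.4] seat [ 508.2 -165.8   31.5] diff [ 0.3 -0.4]
  rel [0.7 1.3]
top [518.34 190.67] scene [518.28 188.15] tcp [515.8 428.3 165.1] F [ 0.3  0.3 -0.6]
top seat [517.  189.6] flange [519.1 189.2] dome [518.2 189.2] | flange-seat [ 2.1 -0.4] dome-seat [ 1.2 -0.4] R 13.98593574459396 9.754475281074596
top seat [ 507.6 -163.2] flange [ 509.3 -164.3] dome [ 508.4 -164.2] | flange-seat [ 1.7 -1.1] dome-seat [ 0.8 -1. ] R 13.989313667917086 9.629003143367036
top seat [517.  189.6] flange [519.1 189.2] dome [518.2 189.2] | flange-seat [ 2.1 -0.4] dome-seat [ 1.2 -0.4] R 13.986113550371405 9.761610962556372
top seat [ 507.6 -163.2] flange [ 509.3 -164.3] dome [ 508.4 -164.2] | flange-seat [ 1.7 -1.1] dome-seat [ 0.8 -1. ] R 13.986646954141564 9.633134433117718
scene seat [521.1 181.3] flange [526.1 177.7] dome [519.3 186.6] | flange-seat [ 4.9 -3.6] dome-seat [-1.8  5.4] R 13.062123586403684 8.414514561637345
scene seat [ 512.  -167.6] flange [ 514.5 -169. ] dome [ 508.7 -167.3] | flange-seat [ 2.4 -1.4] dome-seat [-3.3  0.3] R 16.748301812646375 11.741507393064262
```

View pics/c5.png

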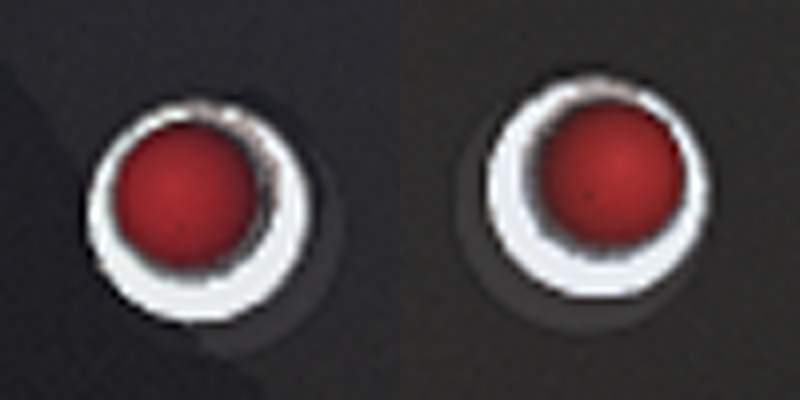

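```bash
python3 -c "
from bench import *
print(hand_in())"
```

```text
the job is handed in; nothing more can be done
None
```

The left lens now stands upright on its seat, centred to within about 1 mm by my camera measurements, and the job was handed in at about 15 s with the hand clear and nothing else moved on purpose; the verdict wasn't shown.

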